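Find the rattling case and show it to the camera

TASK

One of the three identical sealed cases has a part loose inside. Lift and shake or rock them briskly end to end, one at a time, until you find the one that rattles, setting each quiet one back down flat on the desk, lid up; then hold the rattling case up in front of the lens of the small stand camera, level, lid up, centred on the lens, one short end facing it with that end about 9 cm away. Finish while still holding it there, still and touching nothing else, and leave the other things on the desk where they are.

Things in the scene. Friction and masses are not known exactly. Their poses are not given: they have to be found in the camera images.
- case_a: One of three sealed cases of identical look; each may stand in any of the three places. Box 140 mm long (x), 60 wide (y), 52 tall; grey tub, fixed metal lid, blank label on each short end. 0.4 to 0.53 kg; weight tells nothing. Origin: centre of the underside; z up. 
- case_b: One of three sealed cases of identical look; each may stand in any of the three places. Box 140 mm long (x), 60 wide (y), 52 tall; grey tub, fixed metal lid, blank label on each short end. 0.4 to 0.53 kg; weight tells nothing. Origin: centre of the underside; z up. 
- case_c: One of three sealed cases of identical look; each may stand in any of the three places. Box 140 mm long (x), 60 wide (y), 52 tall; grey tub, fixed metal lid, blank label on each short end. 0.4 to 0.53 kg; weight tells nothing. Origin: centre of the underside; z up. 
- case_a_mid (a point): Middle of case_a, 26 mm above its origin. In one of the three cases (any) a steel ball of 40 mm, 0.26 kg, rolls freely, 90 mm along the case, 10 across; the other two are packed tight. It knocks when shaken; tilted 0.2 rad or more end down it runs to that end within 0.6 s and stays there when levelled, which shifts the moment on the wrist by 0.23 N m between the ends.
- case_b_mid (a point): Middle of case_b, 26 mm above its origin, with the case's axes. Mind a computer tower, 370 mm tall, that stands at the back right of the cases (from about x = 0.55 m on, y below about 0.05 m): shake well to the left of it.
- case_c_mid (a point): Middle of case_c, 26 mm above its origin, with the case's axes.
- lens (a point): Centre of the front of the camera's lens, 130 mm above the desk. Axes: -x points out of the lens along its line of sight, z up, y sideways. A case is well presented with its middle at about (-0.16, 0, 0) in this frame and its long axis along x.
- camera: Small stand camera, fixed to the desk. Origin: centre of the underside of its round foot (72 mm across, 13 tall); -x is the direction it looks in. Thin post; head 34 x 74 x 36 mm (x, y, z), top 148 mm above the desk; lens barrel of 29 mm across stands 9 mm out of the head's front.
- weight: Brass check weight with knob, 38 mm across, 60 mm tall; bystander. Origin: centre of the underside.
- jaw_insert: Grey ribbed steel jaw insert, 64 x 28 x 19 mm; bystander. Origin: centre of the underside.
- marker: White marker pen, 135 mm long (y), lying near the desk's front edge; bystander. Origin: centre of the underside.
- mouse: Black computer mouse, 110 x 56 x 38 mm; bystander. Origin: centre of the underside.
- tape: Roll of tape lying flat, 96 mm across, 25 mm tall; bystander. Origin: centre of the underside.

How it is judged:
On the way:
1. the rattling case is lifted well clear of the desk and moved briskly (faster than 0.1 m/s, or turned faster than 0.5 rad/s) (((distance between loose_ball_center and case_a_mid below 0.06 m and height (world z) of case_a above 0.04 m and (linear speed of case_a above 0.1 m/s or angular speed of case_a above 0.5 rad/s)) or (distance between loose_ball_center and case_b_mid below 0.06 m and height (world z) of case_b above 0.04 m and (linear speed of case_b above 0.1 m/s or angular speed of case_b above 0.5 rad/s)) or (distance between loose_ball_center and case_c_mid below 0.06 m and height (world z) of case_c above 0.04 m and (linear speed of case_c above 0.1 m/s or angular speed of case_c above 0.5 rad/s)))), for 0.05 s.
At the end, for the whole second after the job is handed in: The rattling case is gripped, still, centre 110 to 220 mm before the lens, within 30 mm sideways and in height, tilt under 0.2 and long axis within 0.3 rad of the line of sight, touching nothing else; quiet cases released, flat on the desk (12 mm, 0.1 rad); bystanders moved under 30 mm (((distance between loose_ball_center and case_a_mid below 0.06 m and (x of case_a_mid in the frame of lens between -0.22 and -0.11 m and y of case_a_mid in the frame of lens between -0.03 and 0.03 m and z of case_a_mid in the frame of lens between -0.03 and 0.03 m and angle between case_a's own z axis and vertical below 0.2 rad and angle between the x axis of case_a and the x axis of lens, either way round below 0.3 rad and linear speed of case_a below 0.03 m/s and contact force between case_a and the fingers above 1 N and contact force between case_a and camera below 0.3 N and contact force between case_a and case_b below 0.3 N and contact force between case_a and case_c below 0.3 N) and (height (world z) of case_b below 0.012 m and angle between case_b's own z axis and vertical below 0.1 rad and linear speed of case_b below 0.02 m/s and contact force between case_b and the fingers below 0.3 N) and (height (world z) of case_c below 0.012 m and angle between case_c's own z axis and vertical below 0.1 rad and linear speed of case_c below 0.02 m/s and contact force between case_c and the fingers below 0.3 N)) or (distance between loose_ball_center and case_b_mid below 0.06 m and (x of case_b_mid in the frame of lens between -0.22 and -0.11 m and y of case_b_mid in the frame of lens between -0.03 and 0.03 m and z of case_b_mid in the frame of lens between -0.03 and 0.03 m and angle between case_b's own z axis and vertical below 0.2 rad and angle between the x axis of case_b and the x axis of lens, either way round below 0.3 rad and linear speed of case_b below 0.03 m/s and contact force between case_b and the fingers above 1 N and contact force between case_b and camera below 0.3 N and contact force between case_b and case_a below 0.3 N and contact force between case_b and case_c below 0.3 N) and (height (world z) of case_a below 0.012 m and angle between case_a's own z axis and vertical below 0.1 rad and linear speed of case_a below 0.02 m/s and contact force between case_a and the fingers below 0.3 N) and (height (world z) of case_c below 0.012 m and angle between case_c's own z axis and vertical below 0.1 rad and linear speed of case_c below 0.02 m/s and contact force between case_c and the fingers below 0.3 N)) or (distance between loose_ball_center and case_c_mid below 0.06 m and (x of case_c_mid in the frame of lens between -0.22 and -0.11 m and y of case_c_mid in the frame of lens between -0.03 and 0.03 m and z of case_c_mid in the frame of lens between -0.03 and 0.03 m and angle between case_c's own z axis and vertical below 0.2 rad and angle between the x axis of case_c and the x axis of lens, either way round below 0.3 rad and linear speed of case_c below 0.03 m/s and contact force between case_c and the fingers above 1 N and contact force between case_c and camera below 0.3 N and contact force between case_c and case_a below 0.3 N and contact force between case_c and case_b below 0.3 N) and (height (world z) of case_a below 0.012 m and angle between case_a's own z axis and vertical below 0.1 rad and linear speed of case_a below 0.02 m/s and contact force between case_a and the fingers below 0.3 N) and (height (world z) of case_b below 0.012 m and angle between case_b's own z axis and vertical below 0.1 rad and linear speed of case_b below 0.02 m/s and contact force between case_b and the fingers below 0.3 N))) and distance of each of weight, jaw_insert, marker, mouse, tape from where it was at the start of the episode below 0.03 m); the arm keeps its last pose, push and grip.
It also fails if it takes over 72 s, if anything falls off the work surface, if the arm or the gripper's body presses on something with over 40 N, if the wrist force passes 120 N, or if a joint passes its speed limit or range.

ROBOT

A 6-joint arm with a two-finger parallel gripper is mounted at the origin on a cart in front of the work surface, level with it; the furniture and walls round the work are solid. World frame = base frame: x ahead of the robot, y to its left, z up, the work surface at z = 0. Lengths are in m, angles in rad, forces in N, time in s.
With the tool pointing down it reaches from about 0.35 to 0.725 m from the base axis. Payload 6 kg.
Tool frame: the origin (TCP) lies between the finger pads; the fingertips stand 19 mm ahead of it and the grasp point (between the pads) is the TCP; x points along the fingers, y is the direction in which the jaws open and shut, and the axes are right-handed (so a half turn about x gives the same grasp; the last joint's range is limited). The gripper opens to 85 mm and grips with 20 to 120 N. Pads are 22 mm wide; open, the fingers measure 114 mm over their backs; the gripper's body (76 mm by 85 mm) begins 54 mm behind the grasp point. The pads swing forward as they close: fully open they stand 13 mm farther back than shut.
Start: joints at [1.638, 0.04, 0.085, 0, -1.615, -0.334], TCP at [0.158, 0.579, 0.25] pointing down, gripper open.
Joint ranges: [-2.56, 2.56], [-1.29, 2.01], [-1.08, 1.49], [-3.29, 1.98], [-2.81, -0.18], [-2.99, 2.99]. Speed limits (rad/s): [2.57, 2.57, 3.01, 3.14, 3.14, 3.14].

INTERFACE

Orientations are given as a unit quaternion [w, x, y, z].
In Python, from station import manip gives the robot as it stands.
- The arm moves only by the tool send_rows, never from a script. Its argument "motion" is text: rows parted by semicolons, each of 7 numbers parted by spaces: the turn, a rotation vector about the tool's x, y, z in rad, then the shift along the tool's x, y, z in m, then the finger opening in m, from 0 to 0.0854. A call has 1 to 8 rows; each row is the pose to reach, as a shift and turn from the pose measured when the call began, along the tool's axes at that moment; what a row does not reach only later rows make up. A row lasts 1/8 s, in which the tool goes at most 62.5 mm and 10.7 degrees, less where a joint would pass 70% of its speed; a pose out of reach is approached as far as the arm can. A call with a gripper value outside its range is refused whole. The fingers move at their own pace and stop on an object; "force" is the grip in N (left out, the last holds). Time passes only in rows, so rows that repeat a pose let the fingers close. It gives the time, the measured TCP pose, the force and the opening at its end, in the units of the state.
- manip.sense(): the state, without advancing time (a new reading comes with each control period).
- manip.get_image(name): name is "scene" or "top" or "wrist"; returns a dict with "color" (480x640x3 uint8, red, green, blue), "range_z" (480x640 float32, m along the optical axis (not along the pixel's ray), 0 where there is no reading), "mtx" (3x3 intrinsics, pixels), "D" ([k1, k2, p1, p2, k3] as OpenCV has them; the pictures are not rectified), "T" (4x4, takes a point from camera to world coordinates). Camera axes: x right, y down, z forward; pixel columns grow to the right and rows downward; lengths in m; the calibration is good to about 2 mm. A picture is of the moment at which its call begins.
- manip.sign_off(): hands the job in, once; it reports no verdict.
Trained networks look in the newest picture that a camera, given by its name, has taken for a name from the list of things; names that differ only in an ending like _2 or _b are one class to them, and where a whole thing is asked for, a point or a joint stands for the part that bears it (a point fixed in the world has none). Each returns a list of dicts, best first, with "confidence" (0 to 1); they miss things now and then, are a little off and sometimes report something else, mostly with a low value. They report only what shows in the picture. A call takes as long as a camera call.
- manip.regions_of(target, camera): "region" (480x640 bool, what is visible of it) and "box" ([left, top, right, bottom] in pixels, round what is visible of it).
The state is a dict: "time_s": time; "joint_positions": joint angles; "dq": joint speeds; "tau": joint torques, N m; "ee_pos": TCP position; "tool_rot": TCP orientation; "wrist_force": force on the tool from outside, world axes, zero at the start; "wrist_torque": the same for the moment, N m; "gripper_width": opening from 0.0 (shut) to 1.0 (fully open).
Only numpy, scipy, OpenCV 4.12 (cv2) and the standard library are available. Lean on these libraries where they do the work, as an engineer would, in place of code of your own. Each camera call takes 0.05 s, during which the arm holds its last target.

## Working session

There is one attempt and no reset: what is moved stays moved. The work goes in short steps, Python scripts to look and compute and a tool call to move; the robot and the scene stay as the last step left them, time stands still between calls to the robot, and variables do not carry over. Pictures are saved under pics/ and viewed, and the job is handed in when it is done.

Besides the shell and the picture viewer there is one more tool, called after "Call:" by a JSON object that holds its "op" and its "data". send_rows: Moves the arm, as the interface text tells. Its arguments: {"type":"object","properties":{"motion":{"type":"string"},"force":{"type":"number"}},"required":["motion"]}

```bash
mkdir -p pics; ls
cat > h.py <<'E'
from station import manip
import numpy as np, cv2
from scipy.spatial.transform import Rotation as R
def snap(n,f):
    im=manip.get_image(n); cv2.imwrite('pics/'+f+'.png',im['color'][:,:,::-1]); return im
def pts(im,mask):
    v,u=np.nonzero(mask&(im['range_z']>0)); z=im['range_z'][v,u].astype(float)
    n=cv2.undistortPoints(np.stack([u,v],1).astype(np.float32)[:,None],im['mtx'],np.array(im['D'])).reshape(-1,2)
    P=np.c_[n*z[:,None],z]; T=np.array(im['T']); return P@T[:3,:3].T+T[:3,3]
E
python3 - <<'E'
from h import *
print(manip.sense())
t=snap('top','t0');
def rep(n,im):
    for k in ['case_a','camera','weight','jaw_insert','marker','mouse','tape']:
        for r in manip.regions_of(k,n)[:4]:
            P=pts(im,r['region']); 
            if len(P)<5: continue
            print(n,k,round(r['confidence'],2),r['box'],P.min(0).round(3),P.max(0).round(3),np.median(P,0).round(3))
            if k=='case_a':
                Q=P[P[:,2]>np.percentile(P[:,2],95)-0.008]; print('   rect',cv2.minAreaRect((Q[:,:2]*1000).astype(np.float32)))
rep('top',t)
s=snap('scene','s0'); rep('scene',s)
E
```

```text
pics
{'time_s': 0.0, 'joint_positions': array([ 1.63769121e+00,  4.08023728e-02,  8.38016729e-02, -4.89146018e-04,
       -1.61553631e+00, -3.33706963e-01]), 'dq': array([ 1.29949188e-03, -2.94299764e-06,  3.96456205e-04,  1.36120693e-03,
       -1.48728059e-06, -1.19594775e-03]), 'tau': array([-1.00230340e-03, -3.68202782e+01,  3.47401285e+01,  6.93206549e+00,
       -5.56052881e-03, -4.44651729e-07]), 'ee_pos': array([0.15802385, 0.57849318, 0.24927418]), 'tool_rot': array([ 0.0934077 , -0.70077771,  0.0946827 ,  0.70087145]), 'wrist_force': array([-0.66822165,  0.17984122,  0.65205185]), 'wrist_torque': array([ 0.00219608,  0.02994272, -0.00379243]), 'gripper_width': 0.9991196119039718}
top case_a 0.92 [408.2, 240.6, 446.4, 302.3] [ 0.389  0.073 -0.008] [0.539 0.154 0.059] [0.457 0.121 0.051]
   rect ((460.54833984375, 117.66148376464844), (138.55592346191406, 61.297569274902344), 5.228858947753906)
top case_a 0.9 [264.9, 210.8, 297.4, 278.9] [ 0.427  0.404 -0.006] [0.587 0.491 0.061] [0.495 0.444 0.051]
   rect ((500.7803649902344, 444.8675537109375), (140.33226013183594, 60.0730
[... 2047 characters left out ...]
] [0.791 0.343 0.15 ] [0.639 0.191 0.101]
scene weight 0.74 [338.8, 250.2, 359.8, 277.8] [0.588 0.321 0.003] [0.625 0.358 0.06 ] [0.602 0.332 0.035]
scene jaw_insert 0.73 [271.5, 264.8, 343.0, 331.0] [ 0.411  0.238 -0.002] [0.586 0.385 0.055] [0.474 0.27  0.05 ]
scene jaw_insert 0.61 [399.1, 330.2, 420.6, 361.8] [ 0.585  0.073 -0.001] [0.618 0.136 0.021] [0.598 0.106 0.017]
scene marker 0.59 [203.1, 253.7, 238.3, 291.4] [ 0.344  0.391 -0.002] [0.376 0.54  0.018] [0.359 0.45  0.013]
scene mouse 0.48 [416.8, 323.8, 426.4, 334.6] [0.639 0.117 0.001] [0.652 0.131 0.019] [0.641 0.126 0.012]
scene tape 0.96 [266.3, 202.8, 305.0, 235.5] [ 0.515  0.472 -0.004] [0.617 0.656 0.054] [0.561 0.578 0.018]
```

View pics/t0.png

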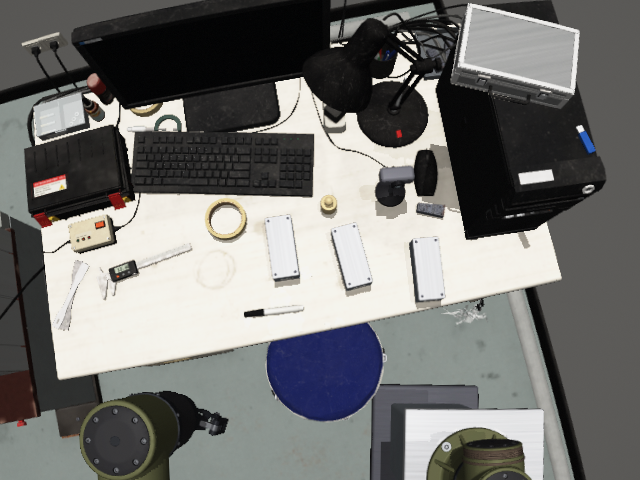

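View pics/s0.png

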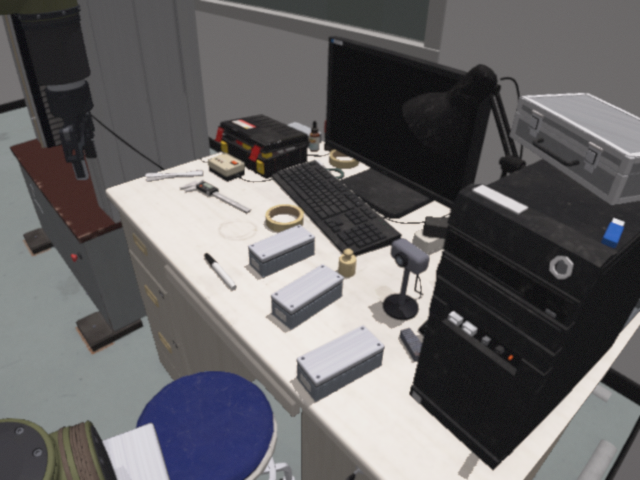

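The top view shows the three cases at about (281,245), (351,257) and (427,268), and the stand camera at (395,185). The measured heights (51 mm) and footprints (140x60) match the sizes given. Next I measure the lens and plan the first approach, to the leftmost case P1.

```bash
cat >> h.py <<'E'
def Rdown(yaw,flip=0,pitch=0):
    # tool x down, tool y = jaw dir perpendicular to case axis (yaw in rad)
    c,s=np.cos(yaw),np.sin(yaw); y=np.array([-s,c,0])*(-1 if flip else 1); x=np.array([0,0,-1.]); z=np.cross(x,y)
    return R.from_matrix(np.c_[x,y,z])*R.from_rotvec([0,pitch,0])
def cur():
    s=manip.sense(); q=s['tool_rot']; return np.array(s['ee_pos']),R.from_quat([q[1],q[2],q[3],q[0]]),s
def plan(p,Rt,lab=''):
    p0,R0,s=cur(); print(lab,(R0.inv()*Rt).as_rotvec().round(3),R0.inv().apply(np.array(p)-p0).round(4))
def st():
    p,r,s=cur(); m=r.as_matrix(); print('t',round(s['time_s'],2),p.round(4),'x',m[:,0].round(3),'y',m[:,1].round(3),'yaw_y',np.degrees(np.arctan2(m[1,1],m[0,1])).round(1),'F',s['wrist_force'].round(2),'M',s['wrist_torque'].round(3),'Mtool',r.inv().apply(s['wrist_torque']).round(3),'w',round(s['gripper_width'],3),'q',s['joint_positions'].round(2))
E
python3 - <<'E'
from h import *
st()
for f in (0,1): plan([.501,.4435,.20],Rdown(np.radians(10)),'P1') if f==0 else plan([.501,.4435,.20],Rdown(np.radians(10),1),'P1f')
for n in ('scene','top'):
    im=manip.get_image(n); r=manip.regions_of('camera',n)[0]; P=pts(im,r['region'])
    foot=P[(P[:,2]<.02)&(P[:,2]>.006)&(P[:,0]<.7)]; head=P[(P[:,2]>.108)&(P[:,2]<.16)&(P[:,0]<.68)]
    print(n,len(foot),len(head))
    if len(foot)>10: print(' foot',cv2.minEnclosingCircle((foot[:,:2]*1000).astype(np.float32)))
    print(' head',cv2.minAreaRect((head[:,:2]*1000).astype(np.float32)), head.min(0),head.max(0))
    top=head[head[:,2]>.140]; print(' top',len(top),cv2.minAreaRect((top[:,:2]*1000).astype(np.float32)))
    c=[int(v) for v in r['box']]; cr=im['color'][c[1]-10:c[3]+10,c[0]-10:c[2]+10,::-1]; cv2.imwrite(f'pics/cam_{n}.png',cv2.resize(cr,None,fx=6,fy=6,interpolation=cv2.INTER_CUBIC))
E
```

```text
t 0.8 [0.1582 0.5788 0.2503] x [ 0. -0. -1.] y [-0.264 -0.965  0.   ] yaw_y -105.3 F [ 0.09 -0.14 -0.23] M [0.045 0.047 0.019] Mtool [-0.019 -0.057 -0.031] w 1.004 q [ 1.64  0.04  0.08  0.   -1.62 -0.33]
P1 [ 2.7 -0.   0. ] [ 0.0503  0.0401 -0.3664]
P1f [-0.441 -0.    -0.   ] [ 0.0503  0.0401 -0.3664]
scene 639 953
 foot ((652.7962646484375, 199.28245544433594), 43.41193771362305)
 head ((640.0369873046875, 195.38525390625), (43.110511779785156, 74.2441635131836), 7.933068752288818) [0.61833459 0.15769304 0.1124235 ] [0.66524629 0.23355738 0.14951427]
 top 527 ((640.8457641601562, 196.0462646484375), (41.308589935302734, 73.00360870361328), 8.2811918258667)
top 429 630
 foot ((644.875244140625, 199.27914428710938), 35.66221618652344)
 head ((640.6720581054688, 199.2942352294922), (41.404747009277344, 72.2033920288086), 3.6944522857666016) [0.61983963 0.16342175 0.11486493] [0.6634272  0.23573379 0.15318933]
 top 514 ((641.031982421875, 198.959228515625), (40.72941207885742, 71.48837280273438), 3.6944522857666016)
```

```bash
python3 -c "
import cv2
a=cv2.imread('pics/cam_scene.png');print(a.shape);b=cv2.imread('pics/cam_top.png');print(b.shape)
h=500
r=[cv2.resize(i,(390,h)) for i in (a,b)];cv2.imwrite('pics/cams.png',cv2.hconcat(r))"
```

```text
(618, 384, 3)
(342, 366, 3)
```

View pics/cams.png

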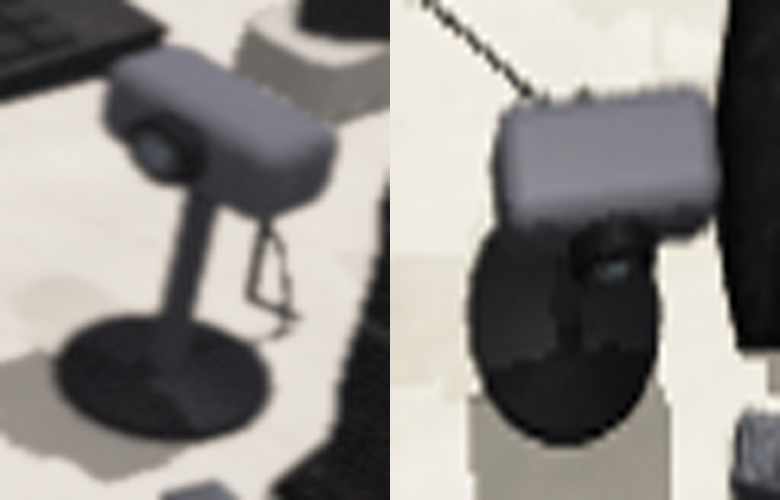

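Run:
```python
from h import *
for n in ('scene','top'):
    im=manip.get_image(n); r=manip.regions_of('camera',n)[0]; P=pts(im,r['region'])
    for lo,hi in((.10,.118),(.118,.128),(.128,.136),(.136,.142)):
        Q=P[(P[:,2]>lo)&(P[:,2]<hi)&(P[:,0]<.68)]
        if len(Q)<5: continue
        F=Q[Q[:,0]<np.min(Q[:,0])+.006]; print(n,lo,len(Q),len(F),F.mean(0).round(4),Q[:,1].min().round(3),Q[:,1].max().round(3))
    # dark-pixels of lens barrel
```

```text
scene 0.1 32 2 [0.6219 0.1926 0.1173] 0.161 0.199
scene 0.118 140 37 [0.6214 0.1942 0.1234] 0.16 0.225
scene 0.128 151 43 [0.6212 0.1937 0.1314] 0.159 0.228
scene 0.136 148 32 [0.6213 0.1937 0.1387] 0.158 0.227
top 0.118 28 7 [0.6221 0.1936 0.1251] 0.167 0.235
top 0.128 51 19 [0.6211 0.1988 0.1316] 0.165 0.236
top 0.136 78 27 [0.6235 0.1985 0.1398] 0.163 0.236
```

Call:
{"op": "send_rows", "data": {"motion": "-0.441 0 0 0.05 0.04 -0.366 0.085;-0.441 0 0 0.05 0.04 -0.366 0.085;-0.441 0 0 0.05 0.04 -0.366 0.085;-0.441 0 0 0.05 0.04 -0.366 0.085;-0.441 0 0 0.05 0.04 -0.366 0.085;-0.441 0 0 0.05 0.04 -0.366 0.085;-0.441 0 0 0.05 0.04 -0.366 0.085;-0.441 0 0 0.05 0.04 -0.366 0.085"}}

```text
time_s: 2.2
ee_pos: [0.5009, 0.4434, 0.1999]
tool_rot: [-0.061, -0.704, -0.061, 0.705]
wrist_force: [-0.3, -0.5, 0.3]
gripper_width: 0.992
```

Run:
```python
from h import *
st()
plan([.501,.4435,.027],Rdown(np.radians(10),1))
w=snap('wrist','w1')
for r in manip.regions_of('case_a','wrist')[:3]:
    P=pts(w,r['region']); Q=P[np.abs(P[:,2]-.051)<.008]; print(r['confidence'],r['box'],len(Q),cv2.minAreaRect((Q[:,:2]*1000).astype(np.float32)) if len(Q)>9 else 0,Q.mean(0))
st()
```

```text
t 2.2 [0.5009 0.4434 0.1999] x [-0.    -0.001 -1.   ] y [ 0.172 -0.985  0.   ] yaw_y -80.1 F [-0.27 -0.51  0.31] M [ 0.016 -0.017  0.026] Mtool [-0.026  0.02  -0.013] w 0.992 q [ 1.02  0.22  0.19 -0.   -1.54  0.72]
 [-0.001  0.    -0.   ] [ 1.729e-01 -1.000e-04 -2.000e-04]
0.73 [602.0, 244.3, 638.0, 393.4] 43 ((409.60369873046875, 142.9984130859375), (12.49247932434082, 2.4585413932800293), 9.910792350769043) [0.40802685 0.14251775 0.04585295]
0.71 [449.3, 178.5, 555.4, 362.1] 12211 ((485.3720397949219, 289.3729248046875), (139.91319274902344, 60.72872543334961), 16.63102912902832) [0.49722083 0.29307052 0.0519628 ]
0.56 [277.9, 132.3, 356.8, 317.3] 15057 ((500.3542175292969, 445.34942626953125), (139.52737426757812, 60.21408462524414), 10.272747039794922) [0.50529836 0.44638189 0.05214739]
t 2.3 [0.4999 0.4444 0.2008] x [ 0.     0.001 -1.   ] y [ 0.175 -0.985 -0.   ] yaw_y -79.9 F [ 0.25 -0.27  0.42] M [ 0.063  0.056 -0.016] Mtool [ 0.016 -0.044 -0.071] w 0.996 q [ 1.02  0.22  0.19  0.   -1.54  0.72]
```

Call:
{"op": "send_rows", "data": {"motion": "0 0 0 0.06 -0.001 0 0.085;0 0 0 0.12 -0.001 0 0.085;0 0 0 0.17 -0.001 0 0.085;0 0 0 0.172 -0.001 0 0.085;0 0 0 0.172 -0.001 0 0.04;0 0 0 0.172 -0.001 0 0.04;0 0 0 0.172 -0.001 0 0.04;0 0 0 0.172 -0.001 0 0.04", "force": 90}}

```text
time_s: 3.3
ee_pos: [0.501, 0.4473, 0.0334]
tool_rot: [0.061, 0.706, 0.064, -0.703]
wrist_force: [-1.5, 1.0, 6.3]
gripper_width: 0.69
```

Call:
{"op": "send_rows", "data": {"motion": "0 0 0 0 0 0 0.04;0 0 0 0 0 0 0.04;0 0 0 -0.04 0 0 0.04;0 0 0 -0.09 0 0 0.04;0 0 0 -0.13 0 0 0.04;0 0 0 -0.15 0 0 0.04;0 0 0 -0.15 0 0 0.04;0 0 0 -0.15 0 0 0.04"}}

```text
time_s: 4.3
ee_pos: [0.4995, 0.446, 0.1803]
tool_rot: [0.061, 0.705, 0.063, -0.704]
wrist_force: [-0.1, -0.3, -6.1]
gripper_width: 0.69
```

Run:
```python
from h import *
st()
```

```text
t 4.3 [0.4995 0.446  0.1803] x [ 0.001  0.002 -1.   ] y [ 0.175 -0.985 -0.002] yaw_y -79.9 F [-0.06 -0.32 -6.12] M [-0.055  0.027  0.017] Mtool [-0.017 -0.036  0.049] w 0.69 q [ 1.03  0.22  0.16 -0.   -1.5   0.72]
```

Call:
{"op": "send_rows", "data": {"motion": "0 0.18 0 0 0 0 0.04;0 0.35 0 0 0 0 0.04;0 0.35 0 0 0 0 0.04;0 0.35 0 0 0 0 0.04;0 0.35 0 0 0 0 0.04;0 0.35 0 0 0 0 0.04;0 0.35 0 0 0 0 0.04;0 0.35 0 0 0 0 0.04"}}

```text
time_s: 5.3
ee_pos: [0.4997, 0.4461, 0.1803]
tool_rot: [0.049, 0.817, 0.073, -0.57]
wrist_force: [2.0, -0.7, -5.7]
gripper_width: 0.692
```

Call:
{"op": "send_rows", "data": {"motion": "0 -0.18 0 0 0 0 0.04;0 -0.35 0 0 0 0 0.04;0 -0.35 0 0 0 0 0.04;0 -0.35 0 0 0 0 0.04;0 -0.35 0 0 0 0 0.04"}}

```text
time_s: 5.92
ee_pos: [0.4991, 0.4458, 0.1806]
tool_rot: [0.062, 0.705, 0.063, -0.703]
wrist_force: [-1.2, 0.2, -4.1]
gripper_width: 0.69
```

Run:
```python
from h import *
for i in range(3): st(); manip.get_image('wrist')
```

```text
t 5.92 [0.4991 0.4458 0.1806] x [ 0.003  0.003 -1.   ] y [ 0.176 -0.984 -0.002] yaw_y -79.9 F [-1.17  0.23 -4.07] M [0.05  0.254 0.065] Mtool [-0.064 -0.241 -0.094] w 0.69 q [ 1.03  0.22  0.16  0.   -1.5   0.72]
t 5.97 [0.499  0.4459 0.1809] x [ 0.003  0.003 -1.   ] y [ 0.176 -0.984 -0.002] yaw_y -79.9 F [-0.64  0.32 -3.41] M [ 0.12   0.331 -0.028] Mtool [ 0.029 -0.305 -0.177] w 0.689 q [ 1.03  0.22  0.16  0.   -1.5   0.72]
t 6.03 [0.499 0.446 0.181] x [ 0.002  0.003 -1.   ] y [ 0.176 -0.984 -0.003] yaw_y -79.9 F [-0.6   0.76 -3.9 ] M [ 0.019  0.045 -0.032] Mtool [ 0.032 -0.041 -0.027] w 0.695 q [ 1.03  0.22  0.16  0.   -1.5   0.72]
```

Call:
{"op": "send_rows", "data": {"motion": "0 -0.18 0 0 0 0 0.04;0 -0.35 0 0 0 0 0.04;0 -0.35 0 0 0 0 0.04;0 -0.35 0 0 0 0 0.04;0 -0.35 0 0 0 0 0.04;0 -0.35 0 0 0 0 0.04;0 -0.35 0 0 0 0 0.04;0 -0.35 0 0 0 0 0.04"}}

```text
time_s: 7.08
ee_pos: [0.4989, 0.4461, 0.1814]
tool_rot: [-0.071, -0.572, -0.052, 0.815]
wrist_force: [0.4, -0.3, -4.8]
gripper_width: 0.688
```

Call:
{"op": "send_rows", "data": {"motion": "0 0.18 0 0 0 0 0.04;0 0.35 0 0 0 0 0.04;0 0.35 0 0 0 0 0.04;0 0.35 0 0 0 0 0.04;0 0.35 0 0 0 0 0.04"}}

```text
time_s: 7.7
ee_pos: [0.4998, 0.4467, 0.1823]
tool_rot: [0.06, 0.705, 0.064, -0.703]
wrist_force: [1.8, -0.3, -5.6]
gripper_width: 0.689
```

Run:
```python
from h import *
for i in range(3): st(); im=manip.get_image('wrist')
plan([.5,.4455,.0],Rdown(np.radians(10),1))
cv2.imwrite('pics/w2.png',im['color'][:,:,::-1])
```

```text
t 7.7 [0.4998 0.4467 0.1823] x [ 0.003  0.005 -1.   ] y [ 0.175 -0.985 -0.005] yaw_y -79.9 F [ 1.76 -0.32 -5.57] M [-0.034 -0.154  0.024] Mtool [-0.025  0.145  0.06 ] w 0.689 q [ 1.03  0.22  0.16 -0.   -1.5   0.72]
t 7.75 [0.4998 0.4466 0.182 ] x [ 0.003  0.005 -1.   ] y [ 0.175 -0.985 -0.004] yaw_y -79.9 F [ 0.63 -0.63 -6.11] M [-0.137 -0.23  -0.043] Mtool [0.042 0.203 0.176] w 0.69 q [ 1.03  0.22  0.16 -0.   -1.5   0.72]
t 7.8 [0.4998 0.4464 0.1817] x [ 0.002  0.004 -1.   ] y [ 0.175 -0.985 -0.004] yaw_y -79.9 F [-0.77 -1.26 -3.43] M [-0.093  0.047 -0.001] Mtool [ 0.001 -0.062  0.083] w 0.692 q [ 1.03  0.22  0.16 -0.   -1.5   0.72]
 [ 0.001 -0.003  0.004] [0.1815 0.0015 0.0003]
```

```bash
cat >> h.py <<'E'
def mom(n=10):
    a=[]
    for i in range(n):
        manip.get_image('wrist'); p,r,s=cur(); a.append(np.r_[r.inv().apply(s['wrist_torque']),s['wrist_force']])
    a=np.array(a); print('t',s['time_s'],'My',a[:,1].round(3),'mean',a[:,1].mean().round(3),'Fz',a[:,5].mean().round(2))
E
python3 - <<'E'
from h import *
mom(10)
E
```

```text
t 8.35 My [-0.133  0.147  0.245 -0.023 -0.268 -0.138  0.137  0.171 -0.008 -0.315] mean -0.019 Fz -4.57
```

Call:
{"op": "send_rows", "data": {"motion": "0 0.18 0 0 0 0 0.04;0 0.35 0 0 0 0 0.04;0 0.35 0 0 0 0 0.04;0 0.35 0 0 0 0 0.04;0 0.35 0 0 0 0 0.04;0 0.35 0 0 0 0 0.04;0 0.25 0 0 0 0 0.04;0 0.15 0 0 0 0 0.04"}}

```text
time_s: 9.35
ee_pos: [0.499, 0.4466, 0.1822]
tool_rot: [0.056, 0.755, 0.069, -0.649]
wrist_force: [-1.2, -0.6, -3.6]
gripper_width: 0.688
```

Call:
{"op": "send_rows", "data": {"motion": "0 -0.1 0 0 0 0 0.04;0 -0.15 0 0 0 0 0.04;0 -0.15 0 0 0 0 0.04;0 -0.15 0 0 0 0 0.04;0 -0.15 0 0 0 0 0.04"}}

```text
time_s: 9.98
ee_pos: [0.4988, 0.4467, 0.1824]
tool_rot: [0.061, 0.705, 0.065, -0.704]
wrist_force: [0.5, -0.9, -5.6]
gripper_width: 0.688
```

Run:
```python
from h import *
mom(10);st()
plan([.5,.4455,.034],Rdown(np.radians(10),1))
```

```text
t 10.475 My [ 0.088 -0.191 -0.203  0.055  0.15   0.038 -0.273 -0.211  0.016  0.245] mean -0.029 Fz -5.01
t 10.47 [0.499  0.4466 0.1823] x [-0.     0.005 -1.   ] y [ 0.177 -0.984 -0.004] yaw_y -79.8 F [ 0.08 -0.92 -5.32] M [-0.101 -0.267 -0.044] Mtool [0.042 0.245 0.147] w 0.689 q [ 1.03  0.22  0.16 -0.   -1.51  0.72]
 [ 0.003 -0.001  0.004] [ 0.1483  0.002  -0.0007]
```

Call:
{"op": "send_rows", "data": {"motion": "0 0 0 0.05 0.001 0 0.04;0 0 0 0.1 0.002 0 0.04;0 0 0 0.13 0.002 0 0.04;0 0 0 0.142 0.002 0 0.04;0 0 0 0.147 0.002 0 0.04;0 0 0 0.149 0.002 0 0.04;0 0 0 0.149 0.002 0 0.04"}}

```text
time_s: 11.35
ee_pos: [0.4998, 0.4459, 0.0347]
tool_rot: [0.061, 0.705, 0.065, -0.704]
wrist_force: [0.6, -0.2, -4.3]
gripper_width: 0.689
```

Run:
```python
from h import *
st()
plan([.485,.289,.2],Rdown(np.radians(16.5),1))
```

```text
t 11.35 [0.4998 0.4459 0.0347] x [ 0.001  0.006 -1.   ] y [ 0.177 -0.984 -0.006] yaw_y -79.8 F [ 0.58 -0.17 -4.28] M [-0.051  0.034  0.005] Mtool [-0.005 -0.043  0.044] w 0.689 q [ 1.03  0.29 -0.03 -0.   -1.24  0.72]
 [-0.11  -0.003  0.006] [-0.1663  0.1508  0.0419]
```

Call:
{"op": "send_rows", "data": {"motion": "0 0 0 0.002 0 0 0.04;0 0 0 0.004 0 0 0.04;0 0 0 0.005 0 0 0.04"}}

```text
time_s: 11.72
ee_pos: [0.5001, 0.4465, 0.0335]
tool_rot: [0.061, 0.706, 0.065, -0.703]
wrist_force: [-9.0, -3.7, 13.5]
gripper_width: 0.688
```

Call:
{"op": "send_rows", "data": {"motion": "0 0 0 0 0 0 0.085;0 0 0 0 0 0 0.085;0 0 0 0 0 0 0.085;0 0 0 0 0 0 0.085;0 0 0 -0.05 0 0 0.085;0 0 0 -0.11 0 0 0.085;0 0 0 -0.14 0 0 0.085;0 0 0 -0.17 0 0 0.085"}}

```text
time_s: 12.72
ee_pos: [0.4996, 0.4453, 0.2049]
tool_rot: [0.06, 0.706, 0.066, -0.703]
wrist_force: [0.8, -0.3, -0.4]
gripper_width: 0.998
```

Run:
```python
from h import *
st()
plan([.485,.2893,.2],Rdown(np.radians(16.5),1))
w=snap('wrist','w3'); t=snap('top','t3')
for n,im in(('wrist',w),('top',t)):
  for r in manip.regions_of('case_a',n)[:4]:
    P=pts(im,r['region']); Q=P[np.abs(P[:,2]-.051)<.009]; print(r['confidence'],len(Q),cv2.minAreaRect((Q[:,:2]*1000).astype(np.float32)) if len(Q)>9 else 0,Q.mean(0),np.percentile(Q[:,2],[5,95]))
```

```text
t 12.72 [0.4996 0.4453 0.2049] x [ 0.004  0.008 -1.   ] y [ 0.177 -0.984 -0.007] yaw_y -79.8 F [ 0.85 -0.32 -0.41] M [ 0.012 -0.027 -0.013] Mtool [ 0.013  0.029 -0.007] w 0.998 q [ 1.03  0.22  0.19 -0.   -1.54  0.72]
 [-0.11  -0.005  0.007] [0.0036 0.1509 0.0421]
0.76 12129 ((485.4368591308594, 289.52508544921875), (139.9405059814453, 60.59926223754883), 16.444236755371094) [0.49633291 0.29289121 0.05194502] [0.04984121 0.05333775]
0.73 41 ((408.9132385253906, 142.03729248046875), (11.73238468170166, 2.4558722972869873), 8.767398834228516) [0.40779521 0.14208042 0.0449056 ] [0.04213729 0.04803264]
0.69 14693 ((499.28314208984375, 446.96002197265625), (139.80653381347656, 60.328956604003906), 10.264497756958008) [0.50431565 0.44781885 0.05213728] [0.05085929 0.05332602]
0.78 1694 ((485.4234619140625, 288.809814453125), (140.7140350341797, 60.375091552734375), 16.61528778076172) [0.483661   0.28875156 0.05147267] [0.04731971 0.05556647]
0.75 1664 ((460.37408447265625, 117.46566772460938), (138.7277069091797, 62.05984878540039), 5.087045192718506) [0.45965916 0.11772955 0.05132794] [0.04717502 0.05534129]
0.71 1149 ((480.0675964355469, 443.28173828125), (101.30878448486328, 60.47882080078125), 10.2330961227417) [0.47666614 0.44167729 0.05151354] [0.04722702 0.05543037]
```

Call:
{"op": "send_rows", "data": {"motion": "-0.11 -0.005 0.007 0.004 0.05 0.014 0.085;-0.11 -0.005 0.007 0.004 0.1 0.028 0.085;-0.11 -0.005 0.007 0.004 0.151 0.042 0.085;-0.11 -0.005 0.007 0.004 0.151 0.042 0.085;-0.11 -0.005 0.007 0.004 0.151 0.042 0.085"}}

```text
time_s: 13.55
ee_pos: [0.4849, 0.2893, 0.1974]
tool_rot: [-0.102, -0.7, -0.101, 0.7]
wrist_force: [-0.9, 1.2, -0.3]
gripper_width: 0.998
```

Run:
```python
from h import *
st()
plan([.4852,.2892,.03],Rdown(np.radians(16.5),1))
```

```text
t 13.55 [0.4849 0.2893 0.1974] x [-0.001 -0.001 -1.   ] y [ 0.284 -0.959  0.   ] yaw_y -73.5 F [-0.89  1.25 -0.33] M [0.076 0.015 0.031] Mtool [-0.031  0.007 -0.077] w 0.998 q [ 0.89 -0.05 -0.1  -0.   -1.52  0.97]
 [-0.     0.001 -0.   ] [ 1.674e-01  1.000e-04 -4.000e-04]
```

Call:
{"op": "send_rows", "data": {"motion": "0 0 0 0.06 0 0 0.085;0 0 0 0.12 0 0 0.085;0 0 0 0.165 0 0 0.085;0 0 0 0.166 0 0 0.085;0 0 0 0.166 0 0 0.04;0 0 0 0.166 0 0 0.04;0 0 0 0.166 0 0 0.04;0 0 0 0.166 0 0 0.04"}}

```text
time_s: 14.55
ee_pos: [0.4862, 0.2906, 0.0346]
tool_rot: [0.101, 0.701, 0.102, -0.698]
wrist_force: [-0.4, 0.8, 6.8]
gripper_width: 0.693
```

Call:
{"op": "send_rows", "data": {"motion": "0 0 0 0 0 0 0.04;0 0 0 0 0 0 0.04;0 0 0 -0.04 0 0 0.04;0 0 0 -0.09 0 0 0.04;0 0 0 -0.13 0 0 0.04;0 0 0 -0.15 0 0 0.04;0 0 0 -0.15 0 0 0.04"}}

```text
time_s: 15.42
ee_pos: [0.4858, 0.2905, 0.1848]
tool_rot: [0.101, 0.701, 0.103, -0.698]
wrist_force: [-0.6, -0.1, -5.3]
gripper_width: 0.689
```

Call:
{"op": "send_rows", "data": {"motion": "0 0.18 0 0 0 0 0.04;0 0.35 0 0 0 0 0.04;0 0.35 0 0 0 0 0.04;0 0.35 0 0 0 0 0.04;0 0.35 0 0 0 0 0.04;0 0.35 0 0 0 0 0.04;0 0.2 0 0 0 0 0.04;0 0.1 0 0 0 0 0.04"}}

```text
time_s: 16.42
ee_pos: [0.4865, 0.2912, 0.1856]
tool_rot: [0.095, 0.734, 0.108, -0.663]
wrist_force: [2.1, 0.5, -3.4]
gripper_width: 0.69
```

Call:
{"op": "send_rows", "data": {"motion": "0 -0.06 0 0 0 0 0.04;0 -0.1 0 0 0 0 0.04;0 -0.1 0 0 0 0 0.04;0 -0.1 0 0 0 0 0.04"}}

```text
time_s: 16.92
ee_pos: [0.4868, 0.2913, 0.1856]
tool_rot: [0.1, 0.701, 0.103, -0.699]
wrist_force: [-0.8, 0.2, -5.1]
gripper_width: 0.689
```

Run:
```python
from h import *
st();mom(10);st()
```

```text
t 16.93 [0.4868 0.2913 0.1856] x [ 0.002  0.005 -1.   ] y [ 0.284 -0.959 -0.004] yaw_y -73.5 F [-0.8   0.23 -5.12] M [ 0.005 -0.077 -0.074] Mtool [0.074 0.076 0.018] w 0.689 q [ 0.89 -0.05 -0.12 -0.   -1.49  0.97]
t 17.425 My [0.06  0.07  0.051 0.065 0.137 0.116 0.095 0.132 0.053 0.083] mean 0.086 Fz -4.46
t 17.43 [0.4864 0.2912 0.1857] x [ 0.001  0.005 -1.   ] y [ 0.285 -0.959 -0.004] yaw_y -73.4 F [ 0.05 -0.38 -3.83] M [ 0.002 -0.086 -0.006] Mtool [0.005 0.083 0.023] w 0.688 q [ 0.89 -0.05 -0.12 -0.   -1.49  0.97]
```

Call:
{"op": "send_rows", "data": {"motion": "0 -0.18 0 0 0 0 0.04;0 -0.35 0 0 0 0 0.04;0 -0.35 0 0 0 0 0.04;0 -0.35 0 0 0 0 0.04;0 -0.35 0 0 0 0 0.04;0 -0.35 0 0 0 0 0.04;0 -0.2 0 0 0 0 0.04;0 -0.1 0 0 0 0 0.04"}}

```text
time_s: 18.42
ee_pos: [0.4863, 0.2911, 0.1868]
tool_rot: [-0.105, -0.666, -0.099, 0.731]
wrist_force: [-0.9, -0.4, -4.6]
gripper_width: 0.686
```

Call:
{"op": "send_rows", "data": {"motion": "0 0.06 0 0 0 0 0.04;0 0.1 0 0 0 0 0.04;0 0.1 0 0 0 0 0.04;0 0.1 0 0 0 0 0.04"}}

```text
time_s: 18.92
ee_pos: [0.486, 0.2911, 0.1873]
tool_rot: [0.1, 0.702, 0.104, -0.697]
wrist_force: [1.2, 0.0, -4.8]
gripper_width: 0.687
```

Run:
```python
from h import *
mom(10);st()
plan([.4852,.2892,.034],Rdown(np.radians(16.5),1))
```

```text
t 19.425 My [-0.161 -0.141 -0.125 -0.121 -0.155 -0.101 -0.13  -0.164 -0.144 -0.146] mean -0.139 Fz -4.71
t 19.43 [0.4863 0.2912 0.1868] x [ 0.006  0.007 -1.   ] y [ 0.285 -0.958 -0.005] yaw_y -73.4 F [ 0.11 -0.37 -4.51] M [-0.119  0.118 -0.03 ] Mtool [ 0.03  -0.146  0.081] w 0.689 q [ 0.89 -0.05 -0.12  0.   -1.49  0.97]
 [ 0.001 -0.008  0.005] [0.1527 0.0023 0.0028]
```

P1 showed no shift (0.01 N m between ends). P2 shifted by 0.225 N m, so it is the rattling case. I move it to the lens.

Run:
```python
from h import *
plan([.457,.178,.187],Rdown(np.radians(6),1))
plan([.457,.178,.139],Rdown(np.radians(6),1))
```

```text
[ 0.185 -0.007  0.005] [-0.0012  0.1001  0.0604]
 [ 0.185 -0.007  0.005] [0.0468 0.1003 0.0608]
```

Call:
{"op": "send_rows", "data": {"motion": "0.05 -0.007 0.005 0 0.025 0.02 0.04;0.11 -0.007 0.005 0 0.055 0.04 0.04;0.17 -0.007 0.005 0 0.085 0.06 0.04;0.185 -0.007 0.005 0.005 0.1 0.06 0.04;0.185 -0.007 0.005 0.025 0.1 0.061 0.04;0.185 -0.007 0.005 0.042 0.1 0.061 0.04;0.185 -0.007 0.005 0.047 0.1 0.061 0.04;0.185 -0.007 0.005 0.047 0.1 0.061 0.04"}}

```text
time_s: 20.42
ee_pos: [0.4566, 0.1784, 0.1382]
tool_rot: [-0.037, -0.706, -0.037, 0.706]
wrist_force: [0.7, -0.3, -4.2]
gripper_width: 0.687
```

Run:
```python
from h import *
st()
for n in ('scene','top'):
  im=snap(n,n+'4')
  for k in('case_a','camera'):
   for r in manip.regions_of(k,n)[:4]:
    P=pts(im,r['region'])
    if len(P)<20: continue
    if k=='case_a':
        h=np.percentile(P[:,2],90); Q=P[np.abs(P[:,2]-h)<.008]; print(n,k,round(r['confidence'],2),r['box'],len(Q),h.round(3),cv2.minAreaRect((Q[:,:2]*1000).astype(np.float32)),P.min(0).round(3),P.max(0).round(3))
    else: 
        Q=P[(P[:,2]>.14)&(P[:,0]<.67)&(P[:,0]>.6)]; print(n,k,r['confidence'],len(Q),cv2.minAreaRect((Q[:,:2]*1000).astype(np.float32)) if len(Q)>9 else 0)
```

```text
t 20.43 [0.4566 0.1784 0.1382] x [-0.001 -0.001 -1.   ] y [ 0.105 -0.994  0.001] yaw_y -84.0 F [ 0.68 -0.29 -4.23] M [0.076 0.073 0.005] Mtool [-0.005 -0.065 -0.083] w 0.687 q [ 0.78 -0.24 -0.38  0.   -1.43  0.89]
scene case_a 0.64 [278.8, 270.1, 367.1, 334.5] 1465 0.156 ((455.2523498535156, 176.3512725830078), (140.23150634765625, 61.806678771972656), 5.970757484436035) [ 0.383  0.139 -0.002] [0.571 0.37  0.158]
scene case_a 0.63 [297.9, 325.7, 385.1, 401.0] 2523 0.053 ((460.13067626953125, 115.43777465820312), (140.3701934814453, 61.23031997680664), 6.379586696624756) [ 0.388  0.079 -0.003] [0.553 0.152 0.055]
top case_a 0.81 [266.3, 214.3, 297.2, 280.7] 1571 0.055 ((499.5509338378906, 445.6455993652344), (140.58309936523438, 58.847782135009766), 9.762322425842285) [ 0.426  0.406 -0.006] [0.571 0.483 0.06 ]
top case_a 0.6 [415.6, 270.7, 447.3, 303.9] 432 0.055 ((423.47314453125, 112.63291931152344), (64.2995834350586, 57.76262283325195), 5.418410301208496) [ 0.38   0.082 -0.002] [0.458 0.19  0.468]
top case_a 0.53 [410.3, 285.1, 428.4, 298.7] 89 0.158 ((393.6935729980469, 150.6946258544922), (15.65615463256836, 33.299285888671875), 45.583309173583984) [0.386 0.142 0.111] [0.411 0.167 0.162]
top case_a 0.26 [374.3, 165.5, 411.2, 205.7] 528 0.149 ((641.6778564453125, 198.16879272460938), (42.94826126098633, 73.89945983886719), 6.834126949310303) [ 0.61   0.147 -0.005] [0.716 0.236 0.154]
top camera 0.76 536 ((641.4445190429688, 198.039794921875), (42.4178352355957, 73.78861999511719), 8.031031608581543)
```

View pics/scene4.png

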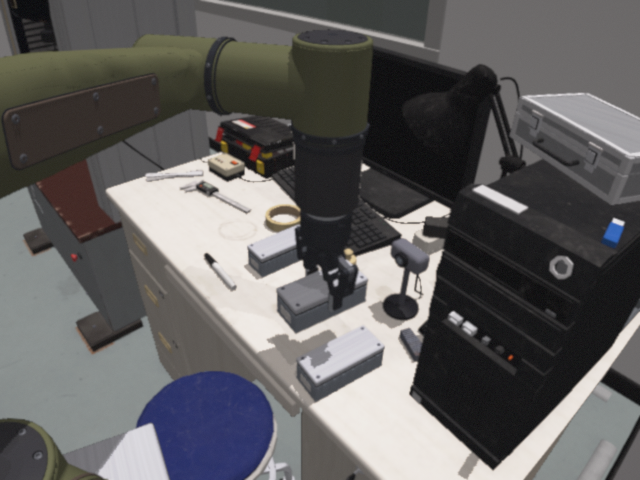

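View pics/top4.png

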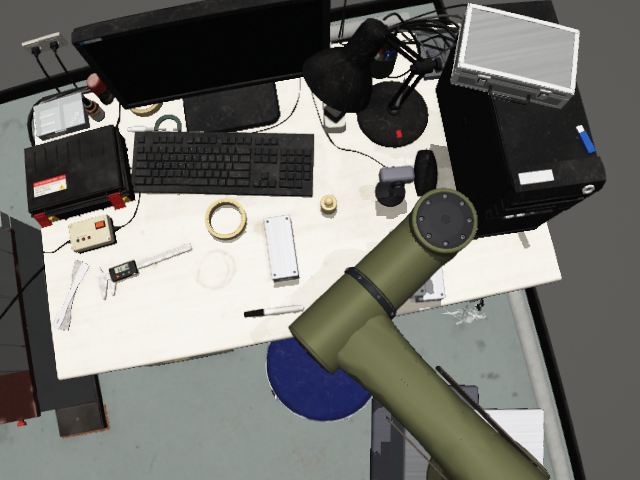

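The scene view shows the held case at (322,300), level in front of the camera head at (408,258). The other two cases lie flat. I do one last check that everything is still, then hand in.

Call:
{"op": "send_rows", "data": {"motion": "0 0 0 0 0 0 0.04;0 0 0 0 0 0 0.04;0 0 0 0 0 0 0.04;0 0 0 0 0 0 0.04"}}

```text
time_s: 21.22
ee_pos: [0.4569, 0.1784, 0.1393]
tool_rot: [0.037, 0.706, 0.037, -0.706]
wrist_force: [0.3, -0.3, -4.7]
gripper_width: 0.686
```

Run:
```python
from h import *
st(); t=manip.get_image('top')
for k in ['weight','jaw_insert','marker','mouse','tape']:
    r=manip.regions_of(k,'top')
    if r: print(k,round(r[0]['confidence'],2),np.median(pts(t,r[0]['region']),0).round(3))
st(); print(manip.sense()['dq'].round(3)); print(manip.sign_off())
```

```text
t 21.23 [0.4569 0.1784 0.1393] x [ 0.001  0.001 -1.   ] y [ 0.104 -0.995 -0.001] yaw_y -84.0 F [ 0.27 -0.3  -4.67] M [ 0.007  0.098 -0.035] Mtool [ 0.035 -0.096 -0.017] w 0.686 q [ 0.78 -0.25 -0.38 -0.   -1.43  0.89]
weight 0.56 [0.6   0.343 0.038]
marker 0.94 [0.359 0.458 0.013]
mouse 0.78 [0.688 0.119 0.026]
tape 0.77 [0.568 0.581 0.022]
t 21.52 [0.4569 0.1784 0.1393] x [ 0.001  0.001 -1.   ] y [ 0.104 -0.995 -0.001] yaw_y -84.0 F [-0.54 -0.21 -5.96] M [-0.025  0.083 -0.015] Mtool [ 0.015 -0.085  0.016] w 0.689 q [ 0.78 -0.25 -0.38 -0.   -1.43  0.89]
[-0.002  0.    -0.    -0.001  0.001 -0.   ]
the job is handed in; nothing more can be done
None
```

The middle case is the one that rattles. I handed the job in at about 21.5 s, still holding that case level in front of the lens.

- **Leftmost case:** I lifted and rocked it first. Its moment shifted only about 0.01 N m between the ends, though that is an average over an oscillating reading of about ±0.25 N m. I set it back, and the pictures show it flat about 2 mm from where it started.
- **Middle case:** its moment shifted by 0.225 N m between the ends; a loose ball should give 0.23.
- **Rightmost case:** I never lifted it, because the middle case had already settled the question.

**Last checks:**
- The case's middle is about 16 cm before the lens and its height is about 0.129 m, against 0.130 m for the lens.
- It is within a few millimetres sideways and points within about 2° of the line of sight. The camera's own direction came out between 4° and 8° depending on the view.
- It was level and still, and the fingers were closed on it at its width.
- The weight, marker, mouse and tape showed within about 2 mm of where they started. The jaw insert was hidden by the arm in the last picture, so I did not re-measure it, but nothing came near it.

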